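# Thread the doming punch through the guide frame

### The job

Lift the blue lid off the white canister by its knob and set it down gently, rim down, on the middle of the green mat. Then take the punch out by its red grip and thread it from above through the upper and then the lower brass bushing of the blue frame, leaving the other things on the bench where they are. Finish while still holding it motionless there, its tip showing below the lower bushing and its red grip clear above the upper one.

Things in the scene. Friction and masses are not known exactly. Their poses are not given: they have to be found in the camera images.
- canister: White round canister with a blue band near its foot, fixed to the bench, 128 mm across, 105 mm high to the rim, wall 5 mm. Origin at the centre of its underside, z up. Inside, a square wooden insert holds the punch upright on the canister's axis, in a 14 mm hole 65 mm deep; the top of the insert is 80 mm above the bench.
- lid: Loose blue bell-shaped lid, rim down on the canister's rim, hiding the punch. 128 mm across at the rim, 116 mm at its flat top, which is 47 mm above the rim; hollow, 42 mm deep inside; 0.1 to 0.21 kg. Origin at the centre of its rim plane (underside), z up. The punch stands 37 mm up inside it: lift it straight up at least 45 mm before moving aside.
- lid_knob (a point): Middle of the lid's brass knob, 73 mm above the lid's origin on its axis. The knob is a disc 28 mm across and 22 mm high, on a 16 mm wide neck; its underside is 15 mm above the flat top of the lid.
- punch: Loose steel doming punch: round shaft 12 mm thick, its last 8 mm tapering to a flat 8 mm tip, with a red round grip 24 mm across and 32 mm high on top. 127 mm long; 0.08 to 0.17 kg. Origin at the centre of the tip, z from tip to grip. It starts upright in the canister, tip 15 mm above the bench, the red grip wholly above the rim. Raise it 65 mm to leave the insert.
- punch_tip (a point): Centre of the punch's tip (same point as the punch's origin).
- punch_shoulder (a point): On the punch's axis, at the underside of the red grip, 95 mm above the tip. The shoulder cannot pass the bushings.
- punch_grip (a point): Middle of the red grip, on the punch's axis, 111 mm above the tip.
- frame: Blue guide frame, fixed. Two arms, from a column 119 mm high on its +x side (48 to 76 mm from the axis), carry two brass bushings one above the other on one vertical axis. Base 125 by 90 mm. Origin on the bench on the bushings' axis, z up. Below the bushings a steel die block, top 26 mm above the bench. Nothing is higher than 123 mm.
- upper_mouth (a point): Centre of the upper bushing's top face, 123 mm above the bench. Each bushing is 16 mm high: a funnel 24 mm wide at its mouth, narrowing over the upper 8 mm to a 15 mm bore.
- upper_exit (a point): Centre of the upper bushing's underside, 107 mm above the bench.
- lower_mouth (a point): Centre of the lower bushing's top face, 78 mm above the bench.
- lower_exit (a point): Centre of the lower bushing's underside, 62 mm above the bench.
- mat: Green bench mat, 180 mm square and 4 mm thick, fixed. Origin at the centre of its underside on the bench.
- hammer: Bystander, to be left alone: a hammer, 240 mm long, lying at the far side.
- doming_block: Bystander, to be left alone: a 50 mm steel cube with round hollows.
- jar: Bystander, to be left alone: an amber glass jar, 54 mm across, 70 mm high.
- screwdriver: Bystander, to be left alone: a wooden-handled screwdriver, 150 mm, lying flat.
- dish: Bystander, to be left alone: a small copper bowl, 70 mm across.
- bangle: Bystander, to be left alone: a brass bangle, 64 mm across, lying flat.
- file: Bystander, to be left alone: a file with a wooden handle, 210 mm, lying flat.
There are look-alikes about, which are no part of the job. Leave any purple look-alike of the lid alone.

How it is judged:
By the outcome, as a careful person would: the job done as asked, in the order asked, and still so for the second after the job is handed in, while the arm keeps its last pose, push and grip.
It also fails if it takes over 67 s, if anything falls off the work surface, if the arm or the gripper's body presses on something with over 40 N, if the wrist force passes 120 N, or if a joint passes its speed limit or range.

### The arm

A 6-joint arm with a two-finger parallel gripper is mounted at the origin on the work surface. World frame = base frame: x ahead of the robot, y to its left, z up, the work surface at z = 0. Lengths are in m, angles in degrees, forces in N, time in s.
With the tool pointing down it reaches from about 0.35 to 0.875 m from the base axis. Payload 4.2 kg.
Tool frame: the origin (TCP) lies at the very end of the fingers, on their centre line; the grasp point (between the pads) lies 19 mm behind it; z points along the fingers, y is the line along which they close (so a half turn about z gives the same grasp; the last joint's range is limited). The gripper opens to 85 mm and grips with 20 to 120 N. Pads are 22 mm wide; open, the fingers measure 114 mm over their backs; the gripper's body (76 mm by 85 mm) begins 54 mm behind the grasp point. The pads swing forward as they close: fully open they stand 13 mm farther back than shut.
Start: joints at [-53.423, 22.042, 0.453, 0, -68.411, -14.817], TCP at [0.232, -0.58, 0.231] pointing down, gripper open.
Joint ranges: [-179.83, 179.83], [-69.29, 118.12], [-61.27, 80.66], [-181.25, 117.63], [-171.15, -9.14], [-177.46, 177.46]. Speed limits (degrees/s): [159.86, 159.86, 180, 180, 180, 180].

### API

Orientations are given as a 3x3 rotation matrix whose columns are the frame's x, y, z axes.
In Python, from cell import move_pose, line_to, set_joints, command_gripper, hold, solve_ik, get_obs, grab_frame, get_calibration, IKError, job_done gives the robot as it stands. Calls block until the motion is done:
- move_pose(position, orientation): joint-space move of the TCP to a pose.
- line_to(position, velocity=0.15, ori=None, f_stop=None): straight line of the TCP; ori=None keeps the orientation; velocity is the mean speed in m/s. With f_stop (N) it stops when the force on the tool has changed by that much, and returns True; else False.
- set_joints(angles): joint-space move.
- command_gripper(opening, grip_force=None): finger opening in m; grip_force is the grip in N (None keeps the last); returns when the fingers have stopped.
- hold(seconds).
- solve_ik(position, orientation): joint angles nearest the present ones, or None.
- get_obs(): the state.
- grab_frame(name): name is "scene" or "top" or "wrist"; returns (picture, depth): 400x640x3 uint8, blue, green, red; 400x640 float32, m along the optical axis (not along the pixel's ray), 0 where there is no reading.
- get_calibration(name): a dict with "vertical_fov" (degrees; the focal length in pixels is half the picture's height over the tangent of half this angle, whatever the lens; pixels are square), "cx", "cy" (the principal point, pixels), "k1" (the pictures are not rectified: a ray, as slopes to the right and down, at radius r is drawn at 1 + k1 r^2 times it, then the intrinsics apply), "origin" and "rotation" of the camera in the world. Camera axes: x right, y down, z forward; pixel columns grow to the right and rows downward; lengths in m; the calibration is good to about 2 mm. A picture is of the moment at which its call begins: read the wrist's pose just before it. get_calibration takes no time and is no camera call; for the wrist camera it gives the pose at the moment of the call.
A pose or a line that the arm cannot do raises IKError and nothing moves.
- job_done(): hands the job in; it is judged then, once.
The state is a dict: "clock": time; "joint_positions": joint angles; "dq": joint speeds; "joint_torque": joint torques, N m; "position": TCP position; "ee_rot": TCP orientation; "contact_force": force on the tool from outside, world axes, zero at the start; "moment": the same for the moment, N m; "opening": finger opening in m; "grasp_force": force on a finger pad.
Only numpy, scipy, OpenCV 4.12 (cv2) and the standard library are available. Lean on these libraries where they do the work, as an engineer would, in place of code of your own. Each camera call takes 0.05 s, during which the arm holds its last target. There are 200 camera calls.

## Working session

There is one attempt and no reset: what is moved stays moved. The work goes in short steps, each a Python script; the robot and the scene stay as the last script left them, time stands still between calls to the robot, and variables do not carry over. Pictures are saved under pics/ and viewed, at most 10 in all, crops included, and the job is handed in when it is done.

```bash
mkdir -p pics; ls
cat > h.py <<'E'
import numpy as np, cv2
from cell import *
def f_of(c): return 200/np.tan(np.radians(c["vertical_fov"]/2))
def rays(c,uv):
    f=f_of(c); K=np.array([[f,0,c["cx"]],[0,f,c["cy"]],[0,0,1.]])
    p=cv2.undistortPoints(np.float64(uv).reshape(-1,1,2),K,np.array([c["k1"],0,0,0,0.])).reshape(-1,2)
    return np.c_[p,np.ones(len(p))]@np.array(c["rotation"]).T   # unit optical depth
def cloud(img,depth,c,mask):
    v,u=np.nonzero(mask&(depth>0)); 
    return np.array(c["origin"])+rays(c,np.c_[u,v])*depth[v,u][:,None]
def onplane(c,uv,z):
    r=rays(c,uv); o=np.array(c["origin"]); return o+r*((z-o[2])/r[:,2])[:,None]
E
python3 - <<'E'
from h import *
for n in("scene","top","wrist"):
    c=get_calibration(n);p,d=grab_frame(n);cv2.imwrite(f"pics/{n}0.png",p);np.savez(f"{n}0.npz",p=p,d=d,c=c)
    print(n,{k:np.round(v,3).tolist() for k,v in c.items()},d.min(),d.max())
o=get_obs();print(o)
E
```

```text
pics
scene {'vertical_fov': 45.134, 'cx': 321.199, 'cy': 194.741, 'k1': 0.023, 'origin': [1.311, -0.273, 1.061], 'rotation': [[0.349, 0.705, -0.618], [0.937, -0.267, 0.225], [-0.007, -0.657, -0.754]]} 0.0 3.7771947
top {'vertical_fov': 52.642, 'cx': 321.203, 'cy': 197.124, 'k1': -0.086, 'origin': [0.485, -0.008, 1.194], 'rotation': [[-0.018, -0.998, 0.058], [-1.0, 0.018, -0.0], [-0.001, -0.058, -0.998]]} 0.0 2.0261126
wrist {'vertical_fov': 60.683, 'cx': 322.231, 'cy': 197.146, 'k1': 0.024, 'origin': [0.169, -0.605, 0.372], 'rotation': [[-0.37, 0.896, 0.245], [0.929, 0.357, 0.099], [0.002, 0.265, -0.964]]} 0.0 1.3729503
{'clock': 0.15, 'joint_positions': array([-5.34231695e+01,  2.20819357e+01,  3.96450497e-01, -1.94287401e-02,
       -6.84088884e+01, -1.48181371e+01]), 'dq': array([ 0.03851391, -0.14617503,  0.13165555,  0.12376021,  0.00062938,
       -0.05999432]), 'joint_torque': array([-7.35641825e-04, -3.92678905e+01,  1.88580823e+01,  4.18859348e+00,
       -3.42169740e-03, -1.07366395e-05]), 'position': array([ 0.23155194, -0.58005669,  0.23045318]), 'ee_rot': array([[-9.28799620e-01, -3.70581617e-01, -7.28306579e-04],
       [-3.70582314e-01,  9.28798399e-01,  1.51061401e-03],
       [ 1.16644201e-04,  1.67295526e-03, -9.99998594e-01]]), 'contact_force': array([ 0.18677662, -0.34124555,  0.35574395]), 'moment': array([-0.01573585, -0.06345608, -0.04351679]), 'grasp_force': 0.0, 'opening': 0.08527545758789655}
```

View pics/top0.png

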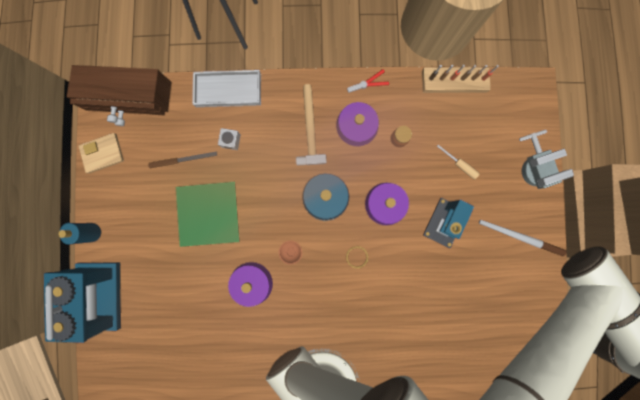

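View pics/scene0.png

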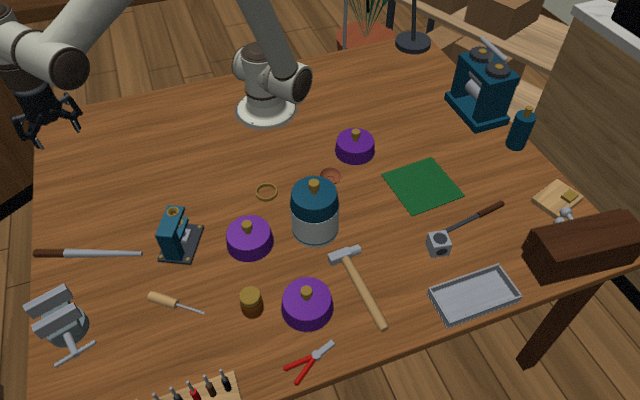

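The top view shows the blue lid at (326,197), its brass knob at (326,195), the mat at (208,213), and the frame's upper bushing at (456,228). In the scene view, the same lid is on the white canister (knob at 314,184) and the bushing is at (175,211). The purple lids lie directly on the bench.

```bash
cat > m.py <<'E'
from h import *
def load(n):
    z=np.load(f"{n}0.npz",allow_pickle=True);return z["p"],z["d"],z["c"].item()
def win(u,v,r):
    m=np.zeros((400,640),bool);m[v-r:v+r+1,u-r:u+r+1]=1;return m
C=lambda P:(np.array(cv2.minEnclosingCircle(np.float32(P[:,:2]))[0]))
for n,k,b in(("top",(326,196),(456,228)),("scene",(314,184),(175,211))):
    p,d,c=load(n);h=cv2.cvtColor(p,cv2.COLOR_BGR2HSV)
    brass=(h[...,0]>12)&(h[...,0]<32)&(h[...,1]>80)
    blue=(h[...,0]>93)&(h[...,0]<118)&(h[...,1]>90)
    allm=np.ones((400,640),bool)
    for nm,m,zr in(("knob",brass&win(*k,14),(.165,.21)),("lidtop",win(*k,40),(.135,.166)),("bush",brass&win(*b,12),(.105,.135)),("frameblue",blue&win(*b,40),(.02,.14))):
        uv=np.argwhere(m)[:,::-1]
        P=cloud(p,d,c,m);P=P[(P[:,2]>zr[0])&(P[:,2]<zr[1])]
        if len(P)<3: print(n,nm,len(P));continue
        print(n,nm,len(P),"med",np.median(P,0).round(4),"circ",C(P).round(4),"span",np.ptp(P,0).round(3),"zmax",np.percentile(P[:,2],95).round(4), "px",uv.mean(0).round(1))
p,d,c=load("top");h=cv2.cvtColor(p,cv2.COLOR_BGR2HSV)
g=((h[...,0]>45)&(h[...,0]<80)&(h[...,1]>100)).astype(np.uint8)
cn=max(cv2.findContours(g,0,2)[0],key=cv2.contourArea);r=cv2.minAreaRect(cn)
q=onplane(c,cv2.boxPoints(r),.004);print("mat",q.round(4),q.mean(0).round(4))
for n,x0,y0 in(("top",416,188),("scene",130,180)):
    p=load(n)[0];cv2.imwrite(f"pics/fr_{n}.png",cv2.resize(p[y0:y0+80,x0:x0+80],None,fx=5,fy=5,interpolation=2))
a=[cv2.imread(f"pics/fr_{n}.png") for n in("top","scene")];cv2.imwrite("pics/fr.png",np.hstack(a))
E
python3 m.py
```

```text
top knob 83 med [ 0.5487 -0.0184  0.1889] circ [ 0.5495 -0.0194] span [0.023 0.023 0.009] zmax 0.1919 px [325.4 194.6]
top lidtop 1534 med [ 0.5465 -0.0202  0.1519] circ [ 0.5486 -0.0202] span [0.118 0.118 0.024] zmax 0.1552 px [326. 196.]
top bush 62 med [ 0.4579 -0.3705  0.1203] circ [ 0.4596 -0.3654] span [0.024 0.027 0.018] zmax 0.1249 px [460.8 231.4]
top frameblue 560 med [ 0.4924 -0.3727  0.1179] circ [ 0.4811 -0.3766] span [0.099 0.075 0.102] zmax 0.1216 px [456.5 216.3]
scene knob 113 med [ 0.557  -0.0175  0.1872] circ [ 0.5518 -0.0152] span [0.028 0.025 0.028] zmax 0.1924 px [311. 179.]
scene lidtop 1346 med [ 0.5633 -0.0219  0.1515] circ [ 0.5515 -0.016 ] span [0.121 0.117 0.025] zmax 0.1548 px [314. 184.]
scene bush 78 med [ 0.4528 -0.3624  0.1192] circ [ 0.4584 -0.3624] span [0.03  0.028 0.02 ] zmax 0.1236 px [175.5 206.6]
scene frameblue 920 med [ 0.509  -0.3773  0.1109] circ [ 0.4824 -0.3747] span [0.106 0.079 0.101] zmax 0.1205 px [171.1 231.4]Traceback (most recent call last):
  File "m.py", line 19, in <module>
    cn=max(cv2.findContours(g,0,2)[0],key=cv2.contourArea);r=cv2.minAreaRect(cn)
ValueError: max() iterable argument is empty
```

```bash
cat > mm.py <<'E'
from h import *
def mat(p,c,x1=300):
    b,g,r=[p[...,i].astype(int) for i in range(3)]
    m=((g>b+25)&(g>r+25)).astype(np.uint8);m[:,x1:]=0
    cn=max(cv2.findContours(m,0,2)[0],key=cv2.contourArea)
    q=onplane(c,cv2.boxPoints(cv2.minAreaRect(cn)),.004)
    print("mat",q.round(4).tolist(),q.mean(0).round(4))
E
python3 - <<'E'
from mm import *
z=np.load("top0.npz",allow_pickle=True);print(z["p"][213,208]);mat(z["p"],z["c"].item())
# IK feasibility
from scipy.spatial.transform import Rotation as Ro
for nm,P in(("lid",(.549,-.0195,.17)),("lidup",(.549,-.0195,.26)),("mat",(.53,.21,.15)),("fr",(.459,-.365,.25))):
    for y in(0,45,90,135,180,225,270,315):
        R=Ro.from_euler("z",y,degrees=True).as_matrix()@np.diag([1,-1,-1.])
        q=solve_ik(P,R);print(nm,y,None if q is None else np.round(q).tolist())
E
```

```text
[ 86 134  90]
mat [[0.591, 0.4257, 0.004], [0.6008, 0.2499, 0.004], [0.4285, 0.2378, 0.004], [0.4175, 0.4122, 0.004]] [0.5094 0.3314 0.004 ]
lid 0 [15.0, 18.0, -15.0, 0.0, -57.0, 75.0]
lid 45 [15.0, 18.0, -15.0, 0.0, -57.0, 120.0]
lid 90 [15.0, 18.0, -15.0, 0.0, -57.0, 165.0]
lid 135 [15.0, 18.0, -15.0, 0.0, -57.0, -150.0]
lid 180 [15.0, 18.0, -15.0, 0.0, -57.0, -105.0]
lid 225 [15.0, 18.0, -15.0, 0.0, -57.0, -60.0]
lid 270 [15.0, 18.0, -15.0, 0.0, -57.0, -15.0]
lid 315 [15.0, 18.0, -15.0, 0.0, -57.0, 30.0]
lidup 0 [15.0, 14.0, -8.0, 0.0, -69.0, 75.0]
lidup 45 [15.0, 14.0, -8.0, 0.0, -69.0, 120.0]
lidup 90 [15.0, 14.0, -8.0, 0.0, -69.0, 165.0]
lidup 135 [15.0, 14.0, -8.0, 0.0, -69.0, -150.0]
lidup 180 [15.0, 14.0, -8.0, 0.0, -69.0, -105.0]
lidup 225 [15.0, 14.0, -8.0, 0.0, -69.0, -60.0]
lidup 270 [15.0, 14.0, -8.0, 0.0, -69.0, -15.0]
lidup 315 [15.0, 14.0, -8.0, 0.0, -69.0, 30.0]
mat 0 [38.0, 21.0, -14.0, 0.0, -55.0, 52.0]
mat 45 [38.0, 21.0, -14.0, 0.0, -55.0, 97.0]
mat 90 [38.0, 21.0, -14.0, 0.0, -55.0, 142.0]
mat 135 [38.0, 21.0, -14.0, 0.0, -55.0, -173.0]
mat 180 [38.0, 21.0, -14.0, 0.0, -55.0, -128.0]
mat 225 [38.0, 21.0, -14.0, 0.0, -55.0, -83.0]
mat 270 [38.0, 21.0, -14.0, 0.0, -55.0, -38.0]
mat 315 [38.0, 21.0, -14.0, 0.0, -55.0, 7.0]
fr 0 [-23.0, 18.0, -3.0, 0.0, -69.0, 113.0]
fr 45 [-23.0, 18.0, -3.0, 0.0, -69.0, 158.0]
fr 90 [-23.0, 18.0, -3.0, 0.0, -69.0, -157.0]
fr 135 [-23.0, 18.0, -3.0, 0.0, -69.0, -112.0]
fr 180 [-23.0, 18.0, -3.0, 0.0, -69.0, -67.0]
fr 225 [-23.0, 18.0, -3.0, 0.0, -69.0, -22.0]
fr 270 [-23.0, 18.0, -3.0, 0.0, -69.0, 23.0]
fr 315 [-23.0, 18.0, -3.0, 0.0, -69.0, 68.0]
```

```bash
cat >> h.py <<'E'
from scipy.spatial.transform import Rotation as Ro
def R(y=270): return Ro.from_euler("z",y,degrees=True).as_matrix()@np.diag([1,-1,-1.])
def brass(p):
    h=cv2.cvtColor(p,cv2.COLOR_BGR2HSV);return (h[...,0]>12)&(h[...,0]<32)&(h[...,1]>80)
def st():
    o=get_obs();print("t",round(o["clock"],2),"pos",o["position"].round(4),"F",o["contact_force"].round(2),"op",round(o["opening"],4),"gf",round(o["grasp_force"],1));return o
E
python3 - <<'E'
from h import *
move_pose([.549,-.0195,.31],R());st();hold(.2)
c=get_calibration("wrist");p,d=grab_frame("wrist");cv2.imwrite("pics/w1.png",p)
np.savez("w1.npz",p=p,d=d,c=c)
P=cloud(p,d,c,brass(p));P=P[(np.hypot(P[:,0]-.549,P[:,1]+.0195)<.04)&(P[:,2]>.165)&(P[:,2]<.2)]
print(len(P),np.median(P,0),np.ptp(P,0),cv2.minEnclosingCircle(np.float32(P[P[:,2]>.183][:,:2])))
P=cloud(p,d,c,d>0);P=P[(np.hypot(P[:,0]-.549,P[:,1]+.0195)<.09)&(abs(P[:,2]-.152)<.006)]
print(len(P),np.ptp(P,0),cv2.minEnclosingCircle(np.float32(P[:,:2])))
E
```

```text
t 2.47 pos [ 0.5489 -0.0202  0.3098] F [ 0.4  -0.25  0.93] op 0.0854 gf 0.0
968 [ 0.54834083 -0.02043263  0.18844271] [0.02645293 0.02672701 0.02081052] ((0.5485022664070129, -0.01887805387377739), 0.013748547062277794)
11697 [0.11581741 0.11585915 0.00862365] ((0.5482842326164246, -0.01848829910159111), 0.058475296944379807)
```

View pics/w1.png

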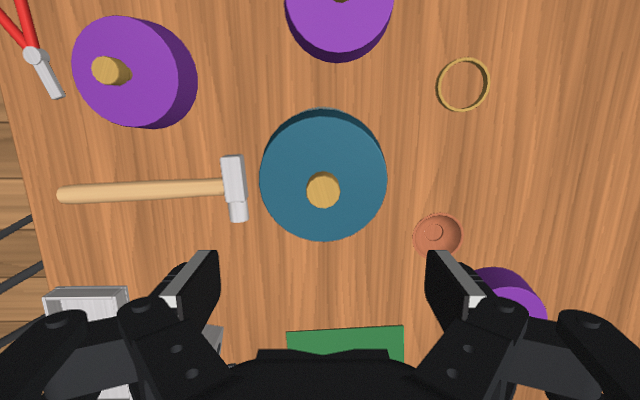

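The knob is at (323,190), midway between the fingers. Top and wrist estimates agree within about 1 mm, so I'll go ahead.

Run:
```python
from h import *
x,y=.5485,-.0188
line_to([x,y,.2],.15);
if line_to([x,y,.161],.06,f_stop=8): print("touched")
st();command_gripper(.0,40);z=st()["position"][2]
line_to([x,y,z+.07],.1);st()
hold(.1);p,d=grab_frame("scene");cv2.imwrite("pics/s2.png",p[100:300,200:520])
line_to([.509,.331,z+.07-.08],.2)
o=st();c=get_calibration("wrist");p,d=grab_frame("wrist");cv2.imwrite("pics/w2.png",p)
zt=z-.105+.004
line_to([.509,.331,zt+.008],.1)
print(line_to([.509,.331,zt-.004],.015,f_stop=4),zt);st()
```

```text
t 4.4 pos [ 0.5488 -0.0188  0.1612] F [0.76 0.13 0.1 ] op 0.0856 gf 0.0
t 4.97 pos [ 0.5487 -0.0188  0.1614] F [0.19 0.41 2.03] op 0.0267 gf 39.2
t 5.82 pos [ 0.5479 -0.0188  0.2304] F [-0.35  0.55 -0.7 ] op 0.0268 gf 39.4
t 7.92 pos [0.5092 0.3302 0.1517] F [-0.06 -0.16 -1.19] op 0.0267 gf 39.4
True 0.06035088708171703
t 9.53 pos [0.5089 0.331  0.0603] F [-0.1  -0.54  4.62] op 0.0268 gf 39.8
```

View pics/w2.png

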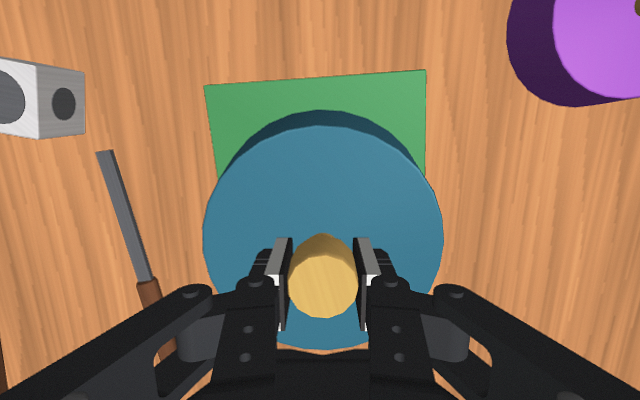

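The lid is held level, the mat is visible beneath it (204–427, 70+), and contact came at exactly the predicted height. Next I release it and look at the punch.

Run:
```python
from h import *
from mm import mat
command_gripper(.06);st()
x,y=.509,.331
line_to([x,y,.20],.2)
line_to([.5485,-.0188,.27],.25);st();hold(.2)
p,d=grab_frame("top");c=get_calibration("top");cv2.imwrite("pics/t3.png",p[150:270,150:420])
P=cloud(p,d,c,brass(p));P=P[(np.hypot(P[:,0]-x,P[:,1]-y)<.04)];P=P[P[:,2]>.06];print("knob",len(P),np.median(P,0).round(4))
P=cloud(p,d,c,d>0);P=P[(np.hypot(P[:,0]-x,P[:,1]-y)<.09)&(abs(P[:,2]-.051)<.006)];print("lidtop",cv2.minEnclosingCircle(np.float32(P[:,:2])),np.ptp(P[:,2]))
c=get_calibration("wrist");p,d=grab_frame("wrist");np.savez("w3.npz",p=p,d=d,c=c)
b,g,r=[p[...,i].astype(int) for i in range(3)]
P=cloud(p,d,c,(r>g+60)&(r>b+60));P=P[(np.hypot(P[:,0]-.5485,P[:,1]+.0188)<.04)&(P[:,2]>.1)]
print("grip",len(P),np.median(P,0).round(4),cv2.minEnclosingCircle(np.float32(P[P[:,2]>.138][:,:2])),P[:,2].max())
cv2.imwrite("pics/w3.png",np.vstack([p,cv2.resize(cv2.imread("pics/t3.png"),(640,200))]))
```

```text
t 9.95 pos [0.5081 0.3302 0.0589] F [ 0.55 -0.21  0.44] op 0.0597 gf 0.0
t 12.38 pos [ 0.5483 -0.0182  0.2697] F [0.73 0.44 0.08] op 0.06 gf 0.0
knob 0 [nan nan nan]
  return _methods._mean(a, axis=axis, dtype=dtype,
  ret = um.true_divide(
Traceback (most recent call last):
ValueError: zero-size array to reduction operation maximum which has no identity
```

Run:
```python
from h import *
t,_=grab_frame("top");s,sd=grab_frame("scene");cs=get_calibration("scene")
x,y=.509,.331
P=cloud(s,sd,cs,sd>0);P=P[(np.hypot(P[:,0]-x,P[:,1]-y)<.09)];Q=P[abs(P[:,2]-.051)<.005]
print("lidtop",len(Q),Q[:,:2].max(0)/2+Q[:,:2].min(0)/2 if len(Q) else 0,P[:,2].max(),np.ptp(Q,0))
c=get_calibration("wrist");p,d=grab_frame("wrist");np.savez("w3.npz",p=p,d=d,c=c)
b,g,r=[p[...,i].astype(int) for i in range(3)]
P=cloud(p,d,c,(r>g+60)&(r>b+60));P=P[(np.hypot(P[:,0]-.5485,P[:,1]+.0188)<.04)&(P[:,2]>.1)]
print("grip",len(P),np.median(P,0).round(4),cv2.minEnclosingCircle(np.float32(P[P[:,2]>.138][:,:2])),P[:,2].max())
H=lambda i:cv2.resize(i,(400,250),interpolation=3)
cv2.imwrite("pics/w3.png",np.vstack([np.hstack([H(t),H(s)]),np.hstack([H(p),H(s[100:250,280:520])])]))
```

```text
lidtop 843 [0.51058234 0.33287086] 0.09204846492555219 [0.11909845 0.11667117 0.00995928]
grip 765 [ 0.5484 -0.021   0.1409] ((0.5484716296195984, -0.018563998863101006), 0.011845851317048073) 0.14332338177468484
```

View pics/w3.png

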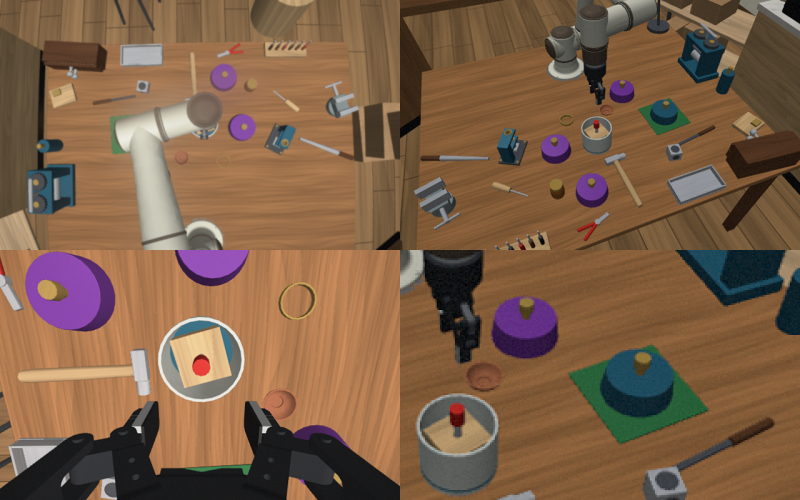

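The lid is centred on the mat, knob up. The red grip stands in the insert at (0.5485, -0.0186). Next: take the punch out and hover near the frame, with the camera over the bushing.

```bash
cat > look.py <<'E'
from h import *
def look(bx,by,name):
    hold(.25);o=st();c=get_calibration("wrist");p,d=grab_frame("wrist");cv2.imwrite(f"pics/{name}.png",p)
    np.savez(name+".npz",p=p,d=d,c=c)
    P=cloud(p,d,c,brass(p));P=P[(np.hypot(P[:,0]-bx,P[:,1]-by)<.03)&(P[:,2]>.1)&(P[:,2]<.13)]
    T=P[P[:,2]>.119];print("bush",len(P),len(T),np.ptp(T,0).round(4),cv2.minEnclosingCircle(np.float32(T[:,:2])),np.percentile(P[:,2],95))
    t=o["position"];A=cloud(p,d,c,d>0);z=A[:,2]-t[2]
    S=A[(np.hypot(A[:,0]-t[0],A[:,1]-t[1])<.025)&(z<-.01)&(z>-.1)]
    print("shaft",len(S),"tip z rel",S[:,2].min()-t[2])
    for lo in(-.1,-.08,-.06,-.04,-.025):
        Q=S[(S[:,2]-t[2]>lo)&(S[:,2]-t[2]<lo+.015)]
        if len(Q)>10: print(lo,len(Q),"xmid",((np.percentile(Q[:,0],2)+np.percentile(Q[:,0],98))/2-t[0]).round(4),"w",np.ptp(Q[:,0]).round(4),"ymin",(np.percentile(Q[:,1],3)-t[1]).round(4))
E
python3 - <<'E'
from look import *
x,y=.5485,-.0187
command_gripper(.05)
line_to([x,y,.15],.15)
print(line_to([x,y,.107],.06,f_stop=8));st()
command_gripper(0,60);z=st()["position"][2]
line_to([x,y,z+.02],.06);st()
line_to([x,y,.27],.15);st()
line_to([.459,-.305,.27],.2)
look(.459,-.365,"w4")
E
```

```text
False
t 14.87 pos [ 0.5489 -0.0187  0.1072] F [-0.23  0.72 -0.11] op 0.0499 gf 0.0
t 15.22 pos [ 0.5489 -0.0187  0.1076] F [-0.   -0.49  2.72] op 0.0227 gf 58.6
t 15.72 pos [ 0.5482 -0.0187  0.1279] F [-0.1   0.05 -1.77] op 0.0224 gf 59.0
t 16.82 pos [ 0.5478 -0.0188  0.2687] F [-0.68  0.58 -1.82] op 0.0226 gf 59.0
t 18.72 pos [ 0.4592 -0.3045  0.2701] F [ 0.19 -0.05 -1.83] op 0.0225 gf 59.0
bush 845 594 [0.0297 0.0296 0.0054] ((0.4574412703514099, -0.3645784556865692), 0.015317646786570549) 0.12281037833911071
shaft 760 tip z rel -0.08737013389645507
-0.08 108 xmid -0.0003 w 0.0114 ymin -0.0058
-0.06 143 xmid -0.0003 w 0.0116 ymin -0.0057
-0.04 191 xmid -0.0003 w 0.0117 ymin -0.0059
-0.025 188 xmid -0.0003 w 0.0119 ymin -0.0058
```

View pics/w4.png

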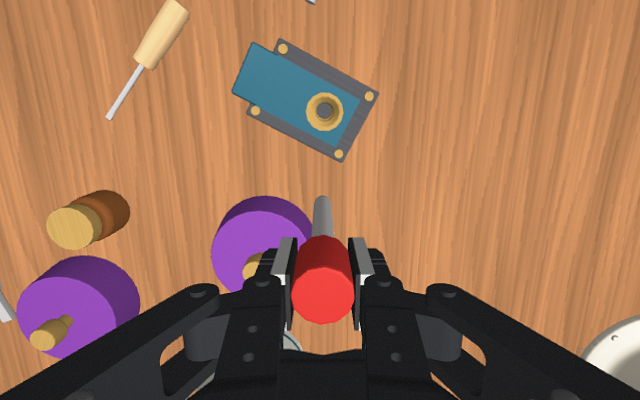

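The punch hangs vertical and on centre between the fingers. The bushing is at pixel (325,111), position (0.4574, -0.3646). I'll move over it and check again close up before threading.

Run:
```python
from look import *
line_to([.4576,-.3646,.26],.15);line_to([.4576,-.3646,.228],.1)
look(.4575,-.3646,"w5")
p=cv2.imread("pics/w5.png");cv2.imwrite("pics/w5c.png",cv2.resize(p[120:320,220:420],(600,600)))
```

```text
t 20.03 pos [ 0.458  -0.3647  0.2288] F [ 0.74 -0.52 -1.07] op 0.0228 gf 59.0
bush 724 554 [0.0302 0.0277 0.0049] ((0.4573049247264862, -0.3646466135978699), 0.01538016740232706) 0.12281941251675685
shaft 756 tip z rel -0.08716836195710254
-0.08 108 xmid -0.0003 w 0.0113 ymin -0.0057
-0.06 142 xmid -0.0002 w 0.0117 ymin -0.0057
-0.04 191 xmid -0.0002 w 0.0118 ymin -0.0058
-0.025 184 xmid -0.0002 w 0.0113 ymin -0.006
```

View pics/w5c.png

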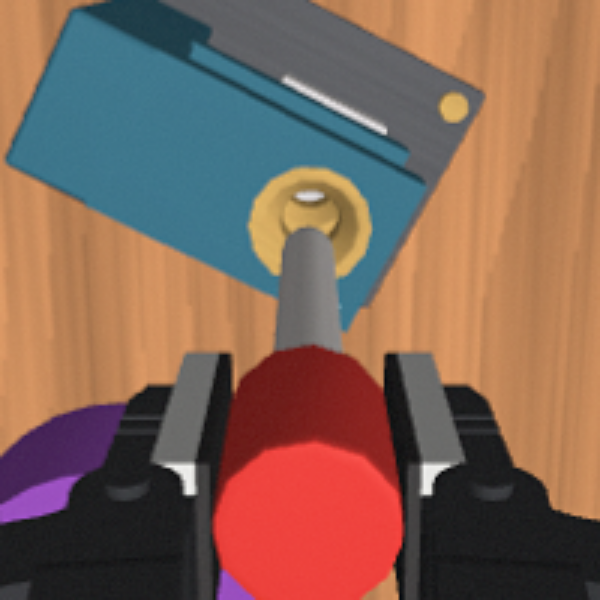

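The tip sits over the funnel, on centre with the bushing. Threading in guarded stages.

Run:
```python
from look import *
for z in(.2,.178,.16,.137):
    s=line_to([.4575,-.3647,z],.04,f_stop=7);o=st()
    if s: print("stop");break
```

```text
t 20.93 pos [ 0.4577 -0.3648  0.2002] F [-0.1   0.21 -1.53] op 0.0225 gf 59.0
t 21.63 pos [ 0.4576 -0.3648  0.178 ] F [ 0.11  0.69 -1.18] op 0.0223 gf 59.0
t 22.23 pos [ 0.4575 -0.3648  0.1599] F [ 0.82  0.06 -1.62] op 0.0225 gf 59.0
t 22.96 pos [ 0.4576 -0.3648  0.137 ] F [-0.03 -0.4  -1.31] op 0.0224 gf 59.0
```

Run:
```python
from look import *
hold(.5);st();s,_=grab_frame("scene");p,_=grab_frame("wrist")
cv2.imwrite("pics/f.png",np.hstack([cv2.resize(s[150:290,110:250],(400,400),interpolation=2),cv2.resize(p[100:340,200:440],(400,400))]))
```

```text
t 23.46 pos [ 0.4575 -0.3647  0.1371] F [-0.2   0.66 -1.99] op 0.0224 gf 59.0
```

View pics/f.png

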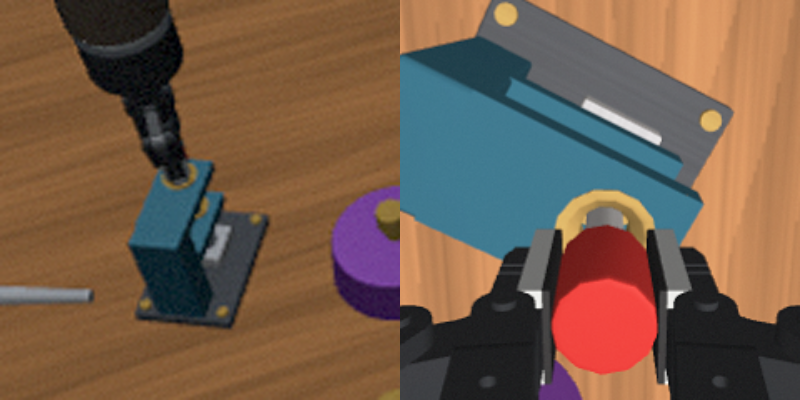

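The shaft is inside the upper bushing and the red grip is clear above it. There was no contact force, so the tip is at about 45 mm, below the lower bushing's 62 mm exit.

```bash
python3 -c "from cell import *; print(job_done())"
```

```text
the job is handed in; nothing more can be done
None
```

The job is handed in at about 23.5 s: the blue lid sits rim down on the middle of the mat, and the arm holds the punch still through both bushings, tip about 17 mm below the lower one (computed from the arm's position, not seen) and grip clear above the upper.

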